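# Clamp a tube rack in the mixer

## Robot

A 6-joint arm with a two-finger parallel gripper is mounted at the origin on the work surface. World frame = base frame: x ahead of the robot, y to its left, z up, the work surface at z = 0. Lengths are in m, angles in rad, forces in N, time in s.
With the tool pointing down it reaches from about 0.35 to 0.775 m from the base axis. Payload 7.3 kg.
Tool frame: the origin (TCP) lies between the finger pads; the fingertips stand 17 mm ahead of it and the grasp point (between the pads) lies 2 mm behind it; z points along the fingers, y is the direction in which the jaws open and shut (so a half turn about z gives the same grasp; the last joint's range is limited). The gripper opens to 92 mm and grips with 3 to 60 N. Pads are 19 mm wide; open, the fingers measure 130 mm over their backs; the gripper's body (75 mm by 190 mm) begins 47 mm behind the grasp point.
Start: joints at [1.154, 0.342, 1.524, -0, 1.275, -0.146], TCP at [0.14, 0.506, 0.244] pointing down, gripper open.
Joint ranges: [-2.53, 2.53], [-0.77, 2.02], [0.04, 2.7], [-1, 4.14], [0.28, 2.66], [-3.11, 3.11]. Speed limits (rad/s): [2.57, 2.57, 3.14, 3.14, 3.14, 3.14].

## Interface

Orientations are given as [roll, pitch, yaw] about the fixed x, y, z axes, in that order (R = Rz(yaw) Ry(pitch) Rx(roll)).
In Python, from cell import sensors, vision, hand_in gives the robot as it stands.
- The arm moves only by the tool step_arm, never from a script. Its argument "series" is a list of rows, each a list of 5 numbers: the opening, from 0 (shut) to 1 (fully open), then the shift along the world's x, y, z each as a share of 25 mm, from -1 to 1, then the turn about the world's z as a share of 0.08 rad, from -1 to 1. A call has 1 to 12 rows; each row shifts and turns the commanded pose from where the row before left it; what a row does not reach is not made up. A row lasts 1/10 s, in which the tool goes at most 50 mm and 8.59 degrees, less where a joint would pass 70% of its speed; a pose out of reach is approached as far as the arm can. A call with a number of a shift or a turn outside -1 to 1 is refused whole. A call with a gripper value outside its range is refused whole. The fingers move at their own pace and stop on an object; "squeeze" is the grip in N (left out, the last holds). Time passes only in rows, so rows that do not move let the fingers close. It gives the time, the measured TCP pose, the force and the opening at its end, in the units of the state.
- sensors.observe(): the state, without advancing time (a new reading comes with each control period).
- vision.read_camera(name): name is "scene" or "top" or "wrist"; returns a dict with "pixels" (400x640x3 uint8, blue, green, red), "range_z" (400x640 float32, m along the optical axis (not along the pixel's ray), 0 where there is no reading), "camera_matrix" (3x3 intrinsics, pixels), "pose" (4x4, takes a point from camera to world coordinates). Camera axes: x right, y down, z forward; pixel columns grow to the right and rows downward; lengths in m; the calibration is good to about 2 mm. A picture is of the moment at which its call begins.
- hand_in(): hands the job in, once; it reports no verdict.
The state is a dict: "time": time; "qpos": joint angles; "qvel": joint speeds; "joint_efforts": joint torques, N m; "tool_pos": TCP position; "tool_rot": TCP orientation; "contact_force": force on the tool from outside, world axes, zero at the start; "torque": the same for the moment, N m; "opening": finger opening in m.
Only numpy, scipy, OpenCV 4.12 (cv2) and the standard library are available. Lean on these libraries where they do the work, as an engineer would, in place of code of your own. Each camera call takes 0.05 s, during which the arm holds its last target.

## Task

One of the two racks of capped blood tubes fits the bed of the tube mixer: set that rack down flat in the bed, then turn the black cam knob until the sprung follower drops into the notch of the cam and the clamp bar holds the rack against the back stop. Leave the other rack standing on the bench, tip neither rack over, and do not disturb the other things on the bench.

Things in the scene. Friction and masses are not known exactly. Their poses are not given: they have to be found in the camera images.
- mixer: Tube mixer fixed to the bench: white box 200 (x) x 260 mm (y) with an aluminium bed on top, bed face 78 mm up; origin under its centre. Along y, from +y: back stop, nest for the rack, sprung clamp bar, cam with knob, roller, spring housing. Bar, carriage and housing stay lower than the cam's top face (18 mm over the bed).
- nest (a point): Centre of the rack's place, on the bed's face; axes as the mixer's, z up. Open above; bounded by walls 14 mm high: back stop at +y (inner face 26 mm from here), clamp bar at -y (26 mm from here while held back), end guides at -x and +x (inner faces 56 mm from here). It takes a block up to 112 mm long (x) and 52 mm wide (y).
- clamp (a joint): Travel (m) of the sprung carriage (roller, straps under the cam and clamp bar in one piece): 0 = held back by the cam, as at the start; springs of 6 to 8 N push it towards the nest's +y. Roller in the notch: about 0.008 with the fitting rack held against the back stop, about 0.0105 with the nest empty. While the bar is forward no rack can enter.
- knob_grip (a point): On the upright axis of the cam knob, at half the knob's height, 50 mm above the bed; it does not turn with the knob. Round fluted black knob, 40 mm in diameter, 34 mm high (17 mm either way from here), on a 20 mm spindle above the cam. Lies 92 mm from the nest's centre towards its -y. Turns either way without end.
- cam_top (a point): Centre of the cam's top face (does not turn with it). Brass disc 64 mm wide, 8 mm thick, fixed to the knob, with one sloping-sided notch 11 mm deep, mouth 49 degrees wide. At the start the notch is 105 to 255 degrees of turn, unknown, from the roller. Plain rim: easy to turn. Notch: the roller pulls the cam on, then turning further takes about 0.5 N m, climbs out and reopens the clamp.
- follower (a point): Axis of the follower, a 10 mm steel roller on the carriage, at the cam's mid thickness; it rides on the cam's rim at the mixer's -y side of the knob and moves with the carriage towards +y when it drops. Let go with the notch's middle within about 10 degrees of the roller, it settles in by itself.
- rack_short_mid (a point): Middle of the rack with 10 tubes (2 rows of 5), 42 mm above its foot. White block 104 mm long (own x), 44 wide (own y), 56 high, its capped tubes reach 84 mm above the foot; 0.2 to 0.4 kg. The racks stand on the bench on either side of the mixer. Grip across the width at this height: lower, the fingertips would meet the nest's walls. Either way round is right.
- rack_long_mid (a point): Middle of the rack with 12 tubes (2 rows of 6), 42 mm above its foot. White block 124 mm long (own x), 44 wide (own y), 56 high, its capped tubes reach 84 mm above the foot; about 0.31 kg.
- tip_box: Box of pipette tips, 124 x 86 x 62 mm, with its clear lid leaning open behind it to 115 mm; origin under its centre. Not to be disturbed.
- pipette: Hand pipette lying on the bench, about 240 mm long (own x) and 35 mm high; origin under its handle. Not to be disturbed.
- beaker: Glass beaker, 68 mm wide, 70 mm high; origin under its centre. Not to be disturbed.
- reagent: Amber bottle, 62 mm wide, 135 mm high; origin under its centre. Not to be disturbed.
- timer: Flat bench timer, 62 x 62 x 19 mm; origin under its centre. Not to be disturbed.

How it is judged:
On the way, in this order (a step that is already met when the one before it is completed fails the run):
1. the short rack stands flat in the bed while the clamp is still held back (z of rack_short_mid in the frame of nest between 0.039 and 0.045 m and horizontal distance between rack_short_mid and nest below 0.009 m and angle between rack_short_mid's own z axis and vertical below 0.06 rad and value of joint clamp below 0.003 m), for 0.2 s.
2. the follower has dropped into the notch and the bar is on the rack (value of joint clamp between 0.006 and 0.0095 m), for 0.2 s.
At the end, for the whole second after the job is handed in: The 10-tube rack stands flat in the bed (height within 3 mm, upright and square within 0.05 rad), within 2 mm of the back stop, at rest; the follower is in the notch and the bar on the rack (clamp travel 6 to 9.5 mm); the 12-tube rack stands upright on the bench (all of step 2 and z of rack_short_mid in the frame of nest between 0.039 and 0.045 m and y of rack_short_mid in the frame of nest between 0.002 and 0.006 m and x of rack_short_mid in the frame of nest between -0.007 and 0.007 m and angle between the x axis of rack_short_mid and the x axis of nest, either way round below 0.05 rad and angle between rack_short_mid's own z axis and vertical below 0.05 rad and linear speed of rack_short below 0.02 m/s and height (world z) of rack_long_mid below 0.047 m and angle between rack_long_mid's own z axis and vertical below 0.1 rad); the robot touches nothing.
It fails at once if a rack of tubes is tipped by more than about 30 degrees (angle between any of rack_short_mid, rack_long_mid's own z axis and vertical above 0.5 rad).
It fails at once if a bystander on the bench is moved by more than 30 mm (distance of any of tip_box, pipette, beaker, reagent, timer from where it was at the start of the episode above 0.03 m).
It also fails if it takes over 70 s, if anything falls off the work surface, if the arm or the gripper's body presses on something with over 40 N, if the wrist force passes 120 N, or if a joint passes its speed limit or range.

## Working session

There is one attempt and no reset: what is moved stays moved. The work goes in short steps, Python scripts to look and compute and a tool call to move; the robot and the scene stay as the last step left them, time stands still between calls to the robot, and variables do not carry over. Pictures are saved under pics/ and viewed, and the job is handed in when it is done.

Besides the shell and the picture viewer there is one more tool, called by a JSON object that holds its "api" and its "payload", one argument or row to a line. step_arm: Moves the arm, as the interface text tells. Its arguments: {"type":"object","properties":{"series":{"type":"array","items":{"type":"array","items":{"type":"number","minimum":-1,"maximum":1}}},"squeeze":{"type":"number"}},"required":["series"]}

```bash
mkdir -p pics; ls; cat > h.py <<'E'
import numpy as np,cv2
from cell import sensors,vision,hand_in
def cam(n,save=None):
    d=vision.read_camera(n)
    if save: cv2.imwrite('pics/'+save,d['pixels'])
    return d
def pts(d):
    Z=d['range_z'];K=d['camera_matrix'];T=d['pose']
    v,u=np.mgrid[:400,:640]
    P=np.stack([(u-K[0,2])/K[0,0]*Z,(v-K[1,2])/K[1,1]*Z,Z,np.ones_like(Z)],-1)
    W=P@T.T
    W=W[...,:3].copy(); W[Z<=0]=np.nan
    return W
E
python3 - <<'E'
from h import *
s=sensors.observe();print(s)
for n in ['top','scene','wrist']:
    d=cam(n,n+'0.png');np.savez(n+'0.npz',**d);print(n,d['pose'].round(3).tolist(),d['camera_matrix'].round(1).tolist())
E
```

```text
pics
{'time': 0.0, 'qpos': array([ 1.15401301e+00,  3.42707584e-01,  1.52505275e+00, -7.02260747e-06,
        1.27534978e+00, -1.45997335e-01]), 'qvel': array([-0.00045611,  0.00076279, -0.00237929,  0.00064514, -0.00035475,
       -0.00053088]), 'joint_efforts': array([-1.22780824e-03, -4.31250894e+01, -2.44218117e+01,  7.16584269e-02,
        5.59301418e-02, -7.92515084e-05]), 'tool_pos': array([0.14025381, 0.50552061, 0.24304031]), 'tool_rot': array([-3.14009036e+00, -2.14115102e-04,  2.87080856e+00]), 'contact_force': array([ 0.33625279, -0.26009766,  0.81232379]), 'torque': array([-0.03983369, -0.04661902, -0.02511964]), 'opening': 0.09183108363127049}
top [[0.016, -0.991, 0.132, 0.403], [-1.0, -0.013, 0.027, 0.049], [-0.025, -0.132, -0.991, 1.183], [0.0, 0.0, 0.0, 1.0]] [[409.0, 0.0, 317.4], [0.0, 409.0, 196.8], [0.0, 0.0, 1.0]]
scene [[-0.409, 0.584, -0.701, 1.287], [0.913, 0.256, -0.319, 0.405], [-0.007, -0.77, -0.638, 0.761], [0.0, 0.0, 0.0, 1.0]] [[391.0, 0.0, 315.2], [0.0, 391.0, 185.3], [0.0, 0.0, 1.0]]
wrist [[0.268, 0.916, 0.299, 0.06], [0.963, -0.255, -0.084, 0.528], [-0.001, 0.31, -0.951, 0.384], [0.0, 0.0, 0.0, 1.0]] [[331.7, 0.0, 315.4], [0.0, 331.7, 199.2], [0.0, 0.0, 1.0]]
```

View pics/top0.png

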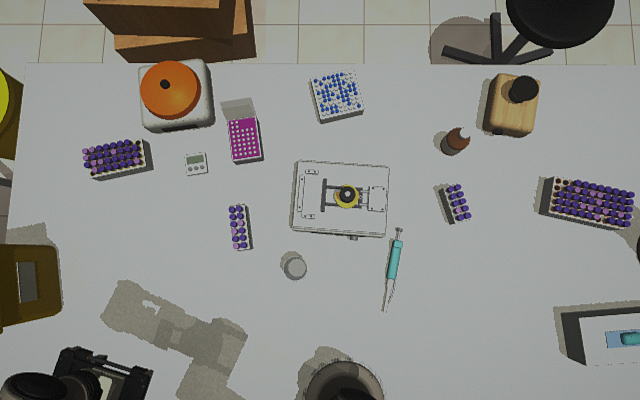

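View pics/scene0.png

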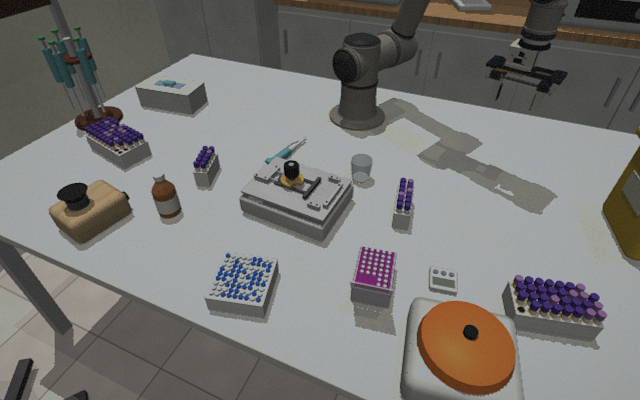

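View pics/wrist0.png

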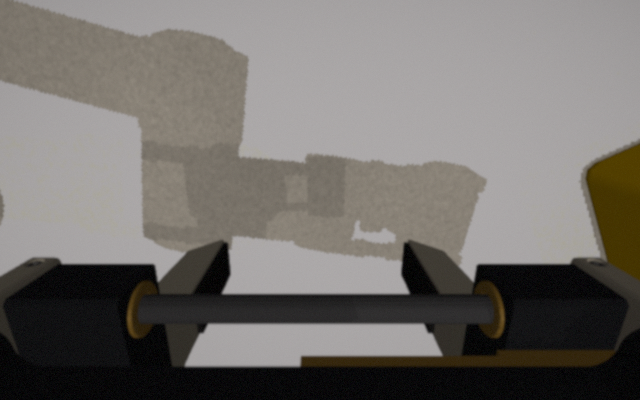

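```bash
python3 - <<'E'
import cv2
im=cv2.imread('pics/top0.png')
a=cv2.resize(im[150:245,215:405],None,fx=4,fy=4,interpolation=cv2.INTER_CUBIC);cv2.imwrite('pics/z1.png',a)
cv2.imwrite('pics/z2.png',cv2.resize(im[170:235,425:485],None,fx=8,fy=8,interpolation=cv2.INTER_CUBIC))
im=cv2.imread('pics/scene0.png')
cv2.imwrite('pics/z3.png',cv2.resize(im[130:240,185:425],None,fx=3.3,fy=3.3,interpolation=cv2.INTER_CUBIC))
E
```

```text
(no output)
```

View pics/z1.png

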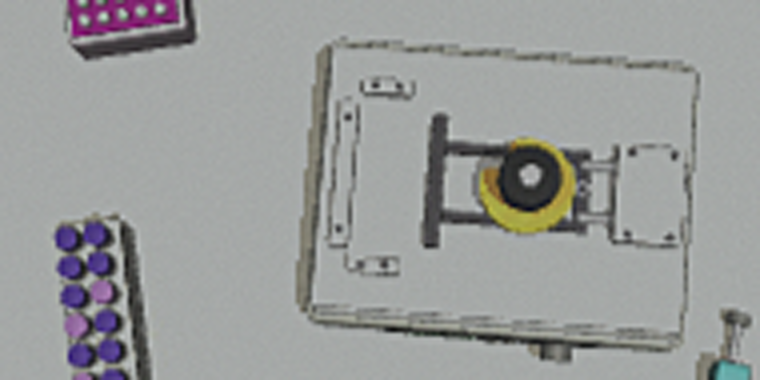

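View pics/z2.png

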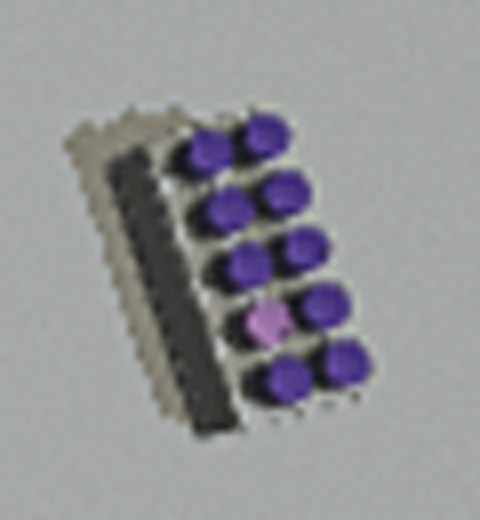

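View pics/z3.png

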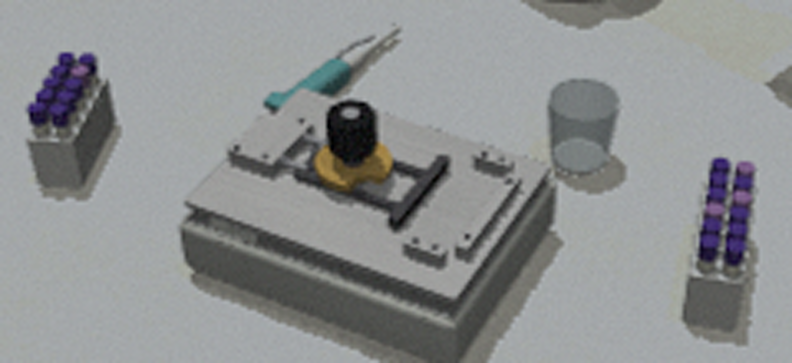

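```bash
cat > m1.py <<'E'
from h import *
def ray(d,u,v,z):
    K=d['camera_matrix'];T=d['pose']
    r=T[:3,:3]@np.array([(u-K[0,2])/K[0,0],(v-K[1,2])/K[1,1],1]);o=T[:3,3]
    return o+r*(z-o[2])/r[2]
def load(n): 
    f=np.load(n+'.npz');return {k:f[k] for k in f.files}
E
python3 - <<'E'
from m1 import *
for n in ['top0','scene0']:
    d=load(n);W=pts(d);hsv=cv2.cvtColor(d['pixels'],cv2.COLOR_BGR2HSV)
    m=((hsv[...,0]>118)&(hsv[...,0]<165)&(hsv[...,1]>70)).astype(np.uint8)
    # near objects only
    k,l,st,c=cv2.connectedComponentsWithStats(cv2.dilate(m,np.ones((5,5))))
    for i in range(1,k):
        if st[i,4]>60:
            s=(l==i)&(m>0)
            w=W[s];w=w[~np.isnan(w[:,0])]
            print(n,c[i].round(),st[i,4],'median',np.median(w,0).round(4),'zmax',np.percentile(w[:,2],90).round(4),(w.min(0)).round(3),w.max(0).round(3))
    # rack by depth points 
    for name,box in dict(R=(0.25,0.5,-0.45,-0.15),L=(.2,.5,.15,.4)).items():
        x0,x1,y0,y1=box
        s=(W[...,0]>x0)&(W[...,0]<x1)&(W[...,1]>y0)&(W[...,1]<y1)&(W[...,2]>.07)&(W[...,2]<.1)&(m>0)
        w=W[s][:,:2].astype(np.float32)
        print(n,name,len(w),cv2.minAreaRect(w), w.mean(0))
    bed=(W[...,0]>.3)&(W[...,0]<.6)&(W[...,1]>-.15)&(W[...,1]<.2)
    for lo,hi in [(.07,.085),(.088,.1),(.1,.12),(.135,.155)]:
        s=bed&(W[...,2]>lo)&(W[...,2]<hi);w=W[s].astype(np.float32)
        print(lo,len(w),np.median(w,0).round(4),cv2.minAreaRect(w[:,:2]))
E
```

```text
top0 [244. 138.] 1346 median [0.7224 0.2927 0.0557] zmax 0.0585 [0.66  0.247 0.048] [0.782 0.341 0.065]
top0 [111. 156.] 1797 median [0.6566 0.6546 0.0826] zmax 0.086 [0.61  0.576 0.055] [0.705 0.741 0.091]
top0 [596. 202.] 3028 median [ 0.5439 -0.6666  0.0836] zmax 0.0867 [ 0.482 -0.815 -0.002] [ 0.603 -0.556  0.091]
top0 [459. 202.] 704 median [ 0.5423 -0.3008  0.0838] zmax 0.0867 [ 0.494 -0.358 -0.004] [ 0.589 -0.272  0.091]
top0 [237. 227.] 791 median [0.4666 0.2951 0.0836] zmax 0.0868 [0.408 0.271 0.   ] [0.521 0.339 0.091]
top0 [ 51. 373.] 102 median [0.1595 0.5953 0.336 ] zmax 0.5317 [0.152 0.476 0.335] [0.206 0.598 0.532]
top0 [ 92. 378.] 71 median [0.1657 0.4817 0.4008] zmax 0.4009 [0.16  0.473 0.398] [0.167 0.489 0.401]
top0 [ 56. 389.] 287 median [0.1861 0.453  0.5435] zmax 0.5534 [0.181 0.446 0.529] [0.199 0.47  0.558]
top0 [ 96. 393.] 159 median [0.1378 0.4694 0.4018] zmax 0.4179 [0.122 0.466 0.378] [0.146 0.477 0.425]
top0 R 21 ((0.49686524271965027, -0.3115193843841553), (0.029430469498038292, 0.006091626361012459), 89.65467071533203) [ 0.49749732 -0.3059962 ]
top0 L 261 ((0.45457571744918823, 0.29392945766448975), (0.09262874722480774, 0.03576154261827469), 8.545905113220215) [0.45417032 0.2936165 ]Traceback (most recent call last):
  File "<stdin>", line 21, in <module>
cv2.error: OpenCV(4.12.0) /io/opencv/modules/imgproc/src/convhull.cpp:143: error: (-215:Assertion failed) total >= 0 && (depth == CV_32F || depth == CV_32S) in function 'convexHull'
```

```bash
python3 - <<'E'
from m1 import *
for n in ['top0','scene0']:
    d=load(n);W=pts(d);hsv=cv2.cvtColor(d['pixels'],cv2.COLOR_BGR2HSV)
    m=((hsv[...,0]>118)&(hsv[...,0]<165)&(hsv[...,1]>70))
    for name,box in dict(R=(0.45,0.65,-0.40,-0.2),L=(.36,.58,.2,.4)).items():
        x0,x1,y0,y1=box
        a=(W[...,0]>x0)&(W[...,0]<x1)&(W[...,1]>y0)&(W[...,1]<y1)
        for q,s in dict(caps=a&(W[...,2]>.07)&(W[...,2]<.1)&m,block=a&(W[...,2]>.05)&(W[...,2]<.062)).items():
            w=W[s].astype(np.float32)
            print(n,name,q,len(w),cv2.minAreaRect(w[:,:2]), w.mean(0))
    bed=(W[...,0]>.35)&(W[...,0]<.68)&(W[...,1]>-.15)&(W[...,1]<.2)
    for lo,hi in [(.07,.085),(.088,.102),(.135,.155)]:
        s=bed&(W[...,2]>lo)&(W[...,2]<hi);w=W[s].astype(np.float32)
        print(n,lo,len(w),np.median(w,0).round(4),cv2.minAreaRect(w[:,:2]))
E
```

```text
Traceback (most recent call last):
cv2.error: OpenCV(4.12.0) /io/opencv/modules/imgproc/src/convhull.cpp:143: error: (-215:Assertion failed) total >= 0 && (depth == CV_32F || depth == CV_32S) in function 'convexHull'
```

```bash
cat > q.py <<'E'
from m1 import *
def mar(w): return cv2.minAreaRect(np.ascontiguousarray(w[:,:2]).astype(np.float32))
if __name__=='__main__':
  for n in ['top0','scene0']:
    d=load(n);W=pts(d);hsv=cv2.cvtColor(d['pixels'],cv2.COLOR_BGR2HSV)
    m=((hsv[...,0]>118)&(hsv[...,0]<165)&(hsv[...,1]>70))
    for name,box in dict(R=(0.45,0.65,-0.40,-0.2),L=(.36,.58,.2,.4)).items():
        x0,x1,y0,y1=box
        a=(W[...,0]>x0)&(W[...,0]<x1)&(W[...,1]>y0)&(W[...,1]<y1)
        for q,s in dict(caps=a&(W[...,2]>.07)&(W[...,2]<.1)&m,block=a&(W[...,2]>.05)&(W[...,2]<.062)).items():
            w=W[s]
            print(n,name,q,len(w),len(w) and mar(w), w.mean(0))
    bed=(W[...,0]>.35)&(W[...,0]<.68)&(W[...,1]>-.15)&(W[...,1]<.2)
    for lo,hi in [(.07,.085),(.088,.102),(.135,.155)]:
        s=bed&(W[...,2]>lo)&(W[...,2]<hi);w=W[s]
        print(n,lo,len(w),np.median(w,0).round(4),len(w) and mar(w))
E
python3 q.py
```

```text
top0 R caps 289 ((0.5412236452102661, -0.30147767066955566), (0.09417561441659927, 0.03480972722172737), 18.01047706604004) [ 0.54091892 -0.30101607  0.08358799]
top0 R block 277 ((0.5410486459732056, -0.30161526799201965), (0.10368543863296509, 0.04486853629350662), 16.938108444213867) [ 0.53813909 -0.29598437  0.05604581]
top0 L caps 317 ((0.4643207788467407, 0.29525768756866455), (0.11262312531471252, 0.035694435238838196), 9.269630432128906) [0.46458868 0.29512492 0.08357713]
top0 L block 316 ((0.4649409353733063, 0.29451194405555725), (0.12316440790891647, 0.04425870254635811), 8.555638313293457) [0.46288273 0.28899152 0.05605131]
top0 0.07 4591 [0.549  0.0264 0.0782] ((0.49564647674560547, 0.02772122621536255), (0.2661685049533844, 0.29537323117256165), 86.45618438720703)
top0 0.088 1084 [ 0.5464 -0.0177  0.0936] ((0.5508994460105896, 0.013339422643184662), (0.23553042113780975, 0.13158437609672546), 85.7581787109375)
top0 0.135 194 [0.5513 0.0018 0.1438] ((0.5507329702377319, 0.0004086419939994812), (0.03895627707242966, 0.03903830796480179), 2.7267022132873535)
scene0 R caps 
[... 375 characters left out ...]
(0.11526945978403091, 0.03329605609178543), 9.579719543457031) [0.47641658 0.29674432 0.08192029]
scene0 L block 199 ((0.4696953594684601, 0.2970218062400818), (0.12606997787952423, 0.04440861567854881), 9.063617706298828) [0.49260275 0.299077   0.0554133 ]
scene0 0.07 2837 [0.5892 0.0405 0.0779] ((0.49831557273864746, 0.021316349506378174), (0.2525710165500641, 0.29745882749557495), 86.28699493408203)
scene0 0.088 841 [0.561  0.0093 0.093 ] ((0.553764283657074, 0.013307943940162659), (0.23878851532936096, 0.1359870284795761), 86.13954162597656)
scene0 0.135 138 [0.5599 0.005  0.1433] ((0.5549794435501099, 0.0024610795080661774), (0.03949669376015663, 0.03931722044944763), 54.31856918334961)
```

{"api": "step_arm", "payload": {
  "series": [
    [1,0.84,-0.44,0.4,0.25],
    [1,0.84,-0.44,0.4,0.25],
    [1,0.84,-0.44,0.4,0.25],
    [1,0.84,-0.44,0.4,0.25],
    [1,0.84,-0.44,0.4,0.25],
    [1,0.84,-0.44,0.4,0.25],
    [1,0.84,-0.44,0,0.25],
    [1,0.84,-0.44,0,0.25],
    [1,0.84,-0.44,0,0.25],
    [1,0.84,-0.44,0,0.25]
  ]
}}

```text
time: 1.15
tool_pos: [0.3511, 0.3953, 0.3035]
tool_rot: [-3.141, -0.0, 3.072]
contact_force: [-0.3, 0.5, 0.5]
opening: 0.0919
```

{"api": "step_arm", "payload": {
  "series": [
    [1,0.68,-1,0,0],
    [1,0.68,-1,0,0],
    [1,0.68,-1,0,0],
    [1,0.68,-1,0,0],
    [1,0.68,-1,0,0],
    [1,0.68,-1,0,0],
    [1,0.68,-1,0,0],
    [1,0.68,-1,0,0],
    [1,0.68,-1,0,0],
    [1,0.68,-1,0,0],
    [1,0,-1,0,0],
    [1,0,-1,0,0]
  ]
}}

```text
time: 2.35
tool_pos: [0.5206, 0.0947, 0.3031]
tool_rot: [-3.142, -0.001, 3.07]
contact_force: [-0.1, 0.4, -0.9]
opening: 0.0918
```

{"api": "step_arm", "payload": {
  "series": [
    [1,0,-1,0,0],
    [1,0,-1,0,0],
    [1,0,0,0,0],
    [1,0,0,0,0]
  ]
}}

```text
time: 2.75
tool_pos: [0.5203, 0.0458, 0.3035]
tool_rot: [3.141, -0.001, 3.07]
contact_force: [-0.4, 0.1, -0.2]
opening: 0.0918
```

```bash
python3 - <<'E'
from m1 import *
d=cam('wrist','w1.png');np.savez('w1.npz',**d);s=sensors.observe();print(s['tool_pos'],s['tool_rot'],s['qpos'],s['time'])
E
```

```text
[0.52034563 0.04632934 0.30360455] [ 3.14100665e+00 -3.48994742e-04  3.07057430e+00] [-5.83157780e-02  2.97396995e-01  1.42201257e+00  5.96938970e-04
  1.42252463e+00 -1.55818194e+00] 2.8
```

View pics/w1.png

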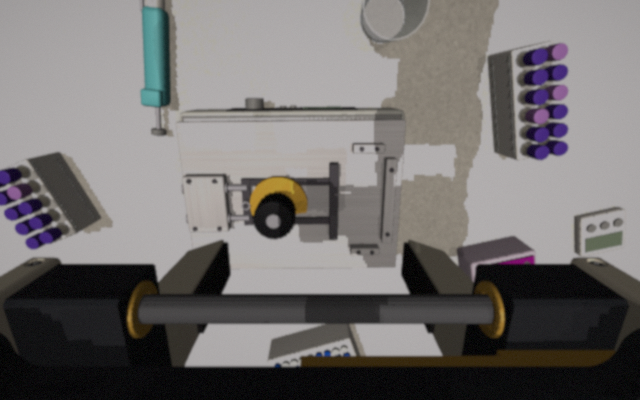

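```bash
python3 - <<'E'
from q import *
d=load('w1');W=pts(d)
hsv=cv2.cvtColor(d['pixels'],cv2.COLOR_BGR2HSV)
v,u=np.mgrid[:400,:640]
ok=(v<240)|((u>235)&(u<400)&(v<265))
bed=ok&(W[...,0]>.38)&(W[...,0]<.68)&(W[...,1]>-.16)&(W[...,1]<.2)
for lo,hi in [(.07,.085),(.088,.1),(.135,.155)]:
    s=bed&(W[...,2]>lo)&(W[...,2]<hi)
    w=W[s];print(lo,len(w),np.median(w,0).round(4),mar(w))
    k,l,st,c=cv2.connectedComponentsWithStats(s.astype(np.uint8))
    for i in range(1,k):
        if st[i,4]>25: w=W[l==i];print('  ',c[i].round(),st[i,4],np.median(w[:,2]).round(4),[np.round(q,4) for q in mar(w)])
m=(hsv[...,0]>12)&(hsv[...,0]<35)&(hsv[...,1]>120)&bed
w=W[m];print('cam',len(w),np.median(w,0),mar(w))
for name,x in [('R',-1),('L',1)]:
    a=(W[...,0]>.36)&(W[...,0]<.65)&(W[...,1]*x>.2)&(W[...,1]*x<.42)&(W[...,2]>.05)&(W[...,2]<.062)&ok
    w=W[a];print(name,len(w),mar(w))
cv2.imwrite('pics/z4.png',cv2.resize(d['pixels'][90:280,160:420],None,fx=3,fy=3,interpolation=cv2.INTER_CUBIC))
E
```

```text
0.07 21511 [0.5199 0.0361 0.0781] ((0.5055182576179504, 0.024687722325325012), (0.25917142629623413, 0.2699664235115051), 85.65524291992188)
   [302. 182.] 20281 0.0781 [array([0.5528, 0.0173]), array([0.2502, 0.1755]), np.float64(86.2711)]
   [316. 202.] 776 0.0781 [array([0.5568, 0.0386]), array([0.0387, 0.0421]), np.float64(86.5251)]
   [235. 202.] 331 0.0783 [array([ 0.5539, -0.0492]), array([0.0168, 0.0294]), np.float64(84.0616)]
0.088 6048 [ 0.5454 -0.0073  0.0935] ((0.5547903776168823, 0.013576589524745941), (0.2372223436832428, 0.13152897357940674), 86.43621063232422)
   [369. 148.] 316 0.092 [array([0.4995, 0.1044]), array([0.0336, 0.0098]), np.float64(86.1005)]
   [389. 200.] 938 0.0921 [array([0.562 , 0.1257]), array([0.0124, 0.1002]), np.float64(86.3555)]
   [333. 201.] 713 0.0921 [array([0.5578, 0.0636]), array([0.0102, 0.0898]), np.float64(86.4686)]
   [208. 203.] 2606 0.0939 [array([ 0.5492, -0.0688]), array([0.072 , 0.0654]), np.float64(86.4033)]
   [278. 193.] 1220 0.096 [array([ 0.5433, -0.0022]), array([0.0734, 0.0429]), np.float64(87.9471)]
   [365. 251.] 251 0.092 [array([0.6209, 0.0974]), array([0.0335, 0.0099]), np.float64(86.1159)]
0.135 1318 [0.5519 0.0029 0.144 ] ((0.553623378276825, 0.002274446189403534), (0.04053841903805733, 0.03957315906882286), 70.73875427246094)
   [274. 219.] 1318 0.144 [array([0.5536, 0.0023]), array([0.0405, 0.0396]), np.float64(70.7388)]
cam 1245 [0.53852879 0.00705286 0.09610172] ((0.5444220900535583, -0.00014500319957733154), (0.0441925935447216, 0.06663746386766434), 3.7632980346679688)
R 1568 ((0.5438625812530518, -0.300365149974823), (0.10395422577857971, 0.04551613703370094), 16.838523864746094)
L 2075 ((0.4688451588153839, 0.2960090637207031), (0.12444750219583511, 0.04478037729859352), 9.175662994384766)
```

View pics/z4.png

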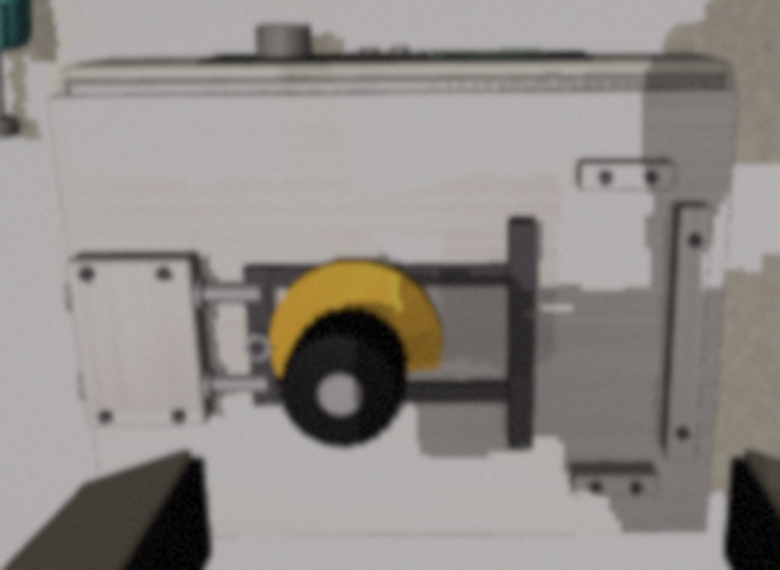

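```bash
cat > notch.py <<'E'
from q import *
def scan(names,kn=(.5536,.0023),z=.096,r=.0265,off={}):
    for n in names:
        d=load(n) if isinstance(n,str) else n
        hsv=cv2.cvtColor(d['pixels'],cv2.COLOR_BGR2HSV)
        Ti=np.linalg.inv(d['pose']);K=d['camera_matrix'];o=off.get(n,(0,0)) if isinstance(n,str) else (0,0)
        out=[]
        for a in range(0,360,10):
            t=np.deg2rad(a)-.0645
            p=np.array([kn[0]+o[0]+r*np.cos(t),kn[1]+o[1]+r*np.sin(t),z,1]);c=Ti@p
            u=K[0,0]*c[0]/c[2]+K[0,2];v=K[1,1]*c[1]/c[2]+K[1,2]
            if not(0<=u<639 and 0<=v<399): out.append('-');continue
            h=cv2.getRectSubPix(hsv,(1,1),(u,v))[0,0]
            out.append('Y' if 10<h[0]<35 and h[1]>110 else ('k' if h[2]<70 else '.'))
        print(n if isinstance(n,str) else '',''.join(out))
if __name__=='__main__':
    for r in (.024,.027,.03): scan(['top0','scene0','w1'],r=r,off={'top0':(-.0025,-.002),'scene0':(.0015,0)})
E
python3 notch.py
```

```text
top0 kkkkk..YYYYYYYYYYYYYYYYYYYYYYYY.kkkk
scene0 YYYYYYYYYYYYYYYYYkkkkkkkkkkYYYYYYYYY
w1 kkkkkk.YYYYYYYYYYYYYYYYYYYYYkkkk....
top0 YY..k...YYYYYYYYYYYYYYYYYYYYYYYYYYY.
scene0 YYYYk..YYYYYYYYYYYkkkkkkkkYYYYYYYYYY
w1 kkkkkk.YYYYYYYYYYYYYYYYYYYYYYkkkk...
top0 YYY.kk..YYYYYYYYYYYYYYYYYYYYYYY.YYYY
scene0 YYYYk..YYYYYYYYYYYkkkkkkkkYYYYYYYYYY
w1 kkk..kk.YYYYYYYYYYYYYYYYYYYYYYkkkk.k
```

{"api": "step_arm", "payload": {
  "series": [
    [1,0.07,-1,0,0.33],
    [1,0.07,-1,0,0.33],
    [1,0.07,-1,0,0.33],
    [1,0.07,-1,0,0.33],
    [1,0.07,-1,0,0.33],
    [1,0.07,-1,0,0.33],
    [1,0.07,-1,0,0.33],
    [1,0.07,-1,0,0.33],
    [1,0.07,-1,0,0.33],
    [1,0.07,-1,0,0.33],
    [1,0.07,-1,0,0.33],
    [1,0.07,-1,0,0.33]
  ]
}}

```text
time: 4.0
tool_pos: [0.5421, -0.2538, 0.3036]
tool_rot: [3.141, 0.0, -2.893]
contact_force: [-0.1, -0.5, -0.2]
opening: 0.092
```

{"api": "step_arm", "payload": {
  "series": [
    [1,0.07,-1,0,0.33],
    [1,0.04,-0.87,0,0.3],
    [1,0,0,-1,0],
    [1,0,0,-1,0],
    [1,0,0,-1,0],
    [1,0,0,0,0]
  ]
}}

```text
time: 4.6
tool_pos: [0.5433, -0.2987, 0.2249]
tool_rot: [3.135, -0.004, -2.844]
contact_force: [0.2, 0.1, 0.8]
opening: 0.0924
```

```bash
python3 - <<'E'
from q import *
d=cam('wrist','w2.png');np.savez('w2.npz',**d);s=sensors.observe();print(s['tool_pos'],s['tool_rot'],s['qpos'],s['time'])
W=pts(d)
a=(W[...,0]>.36)&(W[...,0]<.65)&(W[...,1]<-.2)&(W[...,1]>-.42)&(W[...,2]>.05)&(W[...,2]<.062)
w=W[a];print(len(w),mar(w))
E
```

```text
[ 0.5441266  -0.29942389  0.2273392 ] [ 3.13826854e+00 -2.10502459e-03 -2.84388620e+00] [-6.26544141e-01  5.34542529e-01  1.26139012e+00  3.30448226e-04
  1.34958135e+00 -2.49511656e+00] 4.65
1842 ((0.5439013242721558, -0.3016916811466217), (0.10314056277275085, 0.04459391534328461), 17.3691463470459)
```

View pics/w2.png

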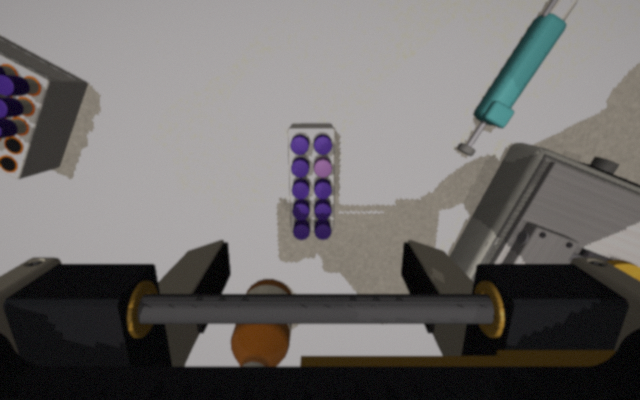

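```bash
python3 - <<'E'
from q import *
for n in ['top0','scene0','w2']:
    d=load(n);W=pts(d);a=(W[...,0]>.55)&(W[...,0]<.85)&(W[...,1]<-.2)&(W[...,1]>-.42)&(W[...,2]>.03)&(W[...,2]<.15)
    if n=='w2': a[240:]&=False; 
    hsv=cv2.cvtColor(d['pixels'],cv2.COLOR_BGR2HSV); a&=(hsv[...,0]<20)&(hsv[...,1]>90)
    w=W[a];print(n,len(w),w.min(0) if len(w) else 0,w.max(0) if len(w) else 0, mar(w) if len(w)>5 else 0)
E
```

```text
top0 471 [ 0.68725786 -0.41974482  0.05360112] [ 0.84990216 -0.27639702  0.11364858] ((0.7583906650543213, -0.36413484811782837), (0.07507888972759247, 0.20219838619232178), 41.56532287597656)
scene0 514 [ 0.70152002 -0.41898718  0.03117786] [ 0.84987552 -0.27135354  0.12043359] ((0.7614250183105469, -0.3595740497112274), (0.07613485306501389, 0.19515398144721985), 39.43316650390625)
w2 0 0 0 0
```

{"api": "step_arm", "payload": {
  "series": [
    [1,0,-0.06,-1,0.06],
    [1,0,0,-1,0],
    [1,0,0,-1,0],
    [1,0,0,-1,0],
    [1,0,0,-1,0],
    [1,0,0,-1,0],
    [1,0,0,-0.8,0],
    [1,0,0,-0.4,0],
    [1,0,0,-0.16,0],
    [1,0,0,0,0]
  ]
}}

```text
time: 5.65
tool_pos: [0.5449, -0.3025, 0.0456]
tool_rot: [-3.141, 0.001, -2.84]
contact_force: [0.4, 1.0, 0.5]
opening: 0.0922
```

{"api": "step_arm", "payload": {
  "series": [
    [0,0,0,0,0],
    [0,0,0,0,0],
    [0,0,0,0,0],
    [0,0,0,0,0],
    [0,0,0,0,0],
    [0,0,0,0,0],
    [0,0,0,0,0],
    [0,0,0,0,0]
  ],
  "squeeze": 20
}}

```text
time: 6.45
tool_pos: [0.5441, -0.3022, 0.0448]
tool_rot: [3.141, -0.0, -2.84]
contact_force: [-0.6, 2.6, 1.2]
opening: 0.0441
```

{"api": "step_arm", "payload": {
  "series": [
    [0,0,0,0.4,0],
    [0,0,0,0.8,0],
    [0,0,0,1,0],
    [0,0,0,1,0],
    [0,0,0,1,0],
    [0,0,0,1,0],
    [0,0,0,1,0],
    [0,0,0,0.8,0],
    [0,0,0,0.2,0],
    [0,0,0,0,0]
  ]
}}

```text
time: 7.45
tool_pos: [0.5443, -0.3025, 0.2254]
tool_rot: [-3.141, 0.001, -2.84]
contact_force: [-0.2, -0.1, -2.1]
opening: 0.0438
```

{"api": "step_arm", "payload": {
  "series": [
    [0,0.04,0.5,0,-0.2],
    [0,0.04,0.9,0,-0.3],
    [0,0.04,1,0,-0.3],
    [0,0.04,1,0,-0.3],
    [0,0.04,1,0,-0.3],
    [0,0.04,1,0,-0.3],
    [0,0.04,1,0,-0.3],
    [0,0.04,1,0,-0.3],
    [0,0.04,1,0,-0.3],
    [0,0.04,1,0,-0.3],
    [0,0.04,1,0,-0.3],
    [0,0.04,1,0,-0.3]
  ]
}}

```text
time: 8.65
tool_pos: [0.5553, -0.0162, 0.223]
tool_rot: [3.141, -0.003, -3.121]
contact_force: [0.1, 0.7, -2.0]
opening: 0.0442
```

{"api": "step_arm", "payload": {
  "series": [
    [0,0.04,1,0,-0.3],
    [0,0.04,1,0,-0.3],
    [0,0.04,1,0,-0.3],
    [0,0.04,0.8,0,-0.18],
    [0,0.04,0.45,0,0],
    [0,0,0.2,0,0],
    [0,0,0,0,0],
    [0,0,0,0,0],
    [0,0,0,0,0]
  ]
}}

```text
time: 9.55
tool_pos: [0.5612, 0.093, 0.2247]
tool_rot: [-3.141, -0.0, 3.075]
contact_force: [-0.2, 0.6, -2.2]
opening: 0.0436
```

```bash
python3 - <<'E'
from q import *
s=sensors.observe();print(s['tool_pos'],s['tool_rot'],s['opening'],s['time'])
for n in ['top','scene','wrist']:
    d=cam(n,n+'3.png');np.savez(n+'3.npz',**d)
    W=pts(d)
    hsv=cv2.cvtColor(d['pixels'],cv2.COLOR_BGR2HSV);m=((hsv[...,0]>118)&(hsv[...,0]<165)&(hsv[...,1]>70))
    a=(abs(W[...,0]-.56)<.12)&(abs(W[...,1]-.09)<.06)&(W[...,2]>.2)&(W[...,2]<.28)
    for nm,t in [('caps',m),('block',~m)]:
        w=W[a&t];
        if len(w)>5: print(n,nm,len(w),np.median(w,0),np.percentile(w[:,2],[5,95]),mar(w))
E
```

```text
[0.56121156 0.09297355 0.22465454] [-3.14142958e+00 -1.07796186e-04  3.07537618e+00] 0.04356581307487868 9.55
top caps 81 [0.51772272 0.09107024 0.26358178] [0.25808228 0.26644729] ((0.5216996073722839, 0.0943441167473793), (0.03408779203891754, 0.020552784204483032), 87.27337646484375)
top block 182 [0.51584087 0.09454596 0.23573143] [0.20529391 0.2595454 ] ((0.5214763879776001, 0.10182778537273407), (0.0584070198237896, 0.028445277363061905), 85.773681640625)
scene caps 245 [0.58839113 0.08855522 0.26202181] [0.25142468 0.26481385] ((0.5730995535850525, 0.08666621148586273), (0.08217019587755203, 0.046346694231033325), 22.303720474243164)
scene block 728 [0.59448119 0.10623284 0.23452999] [0.20406651 0.27026288] ((0.580988883972168, 0.0991557389497757), (0.09712580591440201, 0.08253247290849686), 65.67815399169922)
wrist caps 10144 [0.53514233 0.09316627 0.26366056] [0.25329459 0.26479622] ((0.5440298914909363, 0.10192936658859253), (0.07042433321475983, 0.09018809348344803), 16.604795455932617)
wrist block 11205 [0.5395054  0.09457124 0.23621078] [0.2141276  0.27842287] ((0.55508953332901, 0.09298105537891388), (0.10454519838094711, 0.09241604059934616), 85.18500518798828)
```

View pics/wrist3.png

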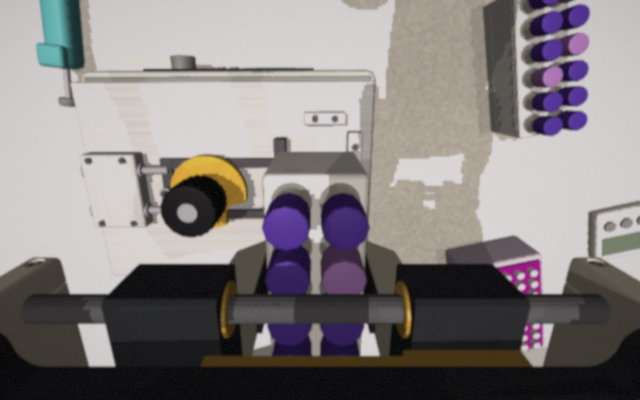

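View pics/scene3.png

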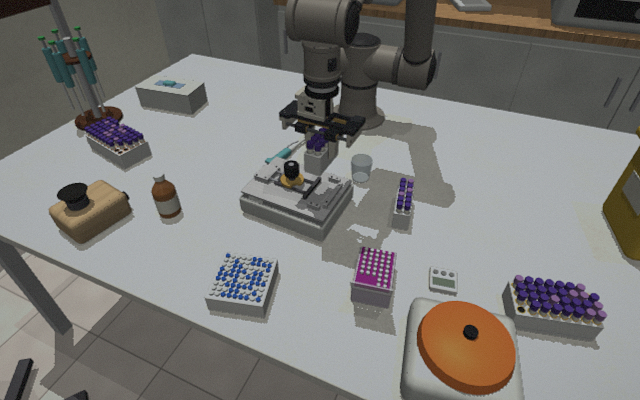

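```bash
python3 - <<'E'
from q import *
d=load('wrist3');W=pts(d)
hsv=cv2.cvtColor(d['pixels'],cv2.COLOR_BGR2HSV)
a=np.zeros((400,640),bool);a[165:240,255:375]=1
a&=abs(W[...,2]-.236)<.004
w=W[a];print(len(w),np.median(w,0),mar(w),w.min(0),w.max(0))
R=np.array([[np.cos(.0645),-np.sin(.0645)],[np.sin(.0645),np.cos(.0645)]])
l=(w[:,:2]-[.5598,.0941])@R.T
print(np.percentile(l,[0.5,2,98,99.5],axis=0))
E
```

```text
3091 [0.51469242 0.0956355  0.23591716] ((0.5237338542938232, 0.09557219594717026), (0.04406534880399704, 0.029187306761741638), 85.86800384521484) [0.50797654 0.07336823 0.23201729] [0.53830801 0.11793582 0.2399749 ]
[[-0.05047865 -0.02252955]
 [-0.05030531 -0.02187673]
 [-0.02340716  0.02024985]
 [-0.02213518  0.02088276]]
```

{"api": "step_arm", "payload": {
  "series": [
    [0,-0.06,0.03,-0.5,0.02],
    [0,0,0,-1,0],
    [0,0,0,-1,0],
    [0,0,0,-0.6,0],
    [0,0,0,-0.1,0],
    [0,0,0,0,0],
    [0,0,0,0,0]
  ]
}}

```text
time: 10.4
tool_pos: [0.5604, 0.0946, 0.1458]
tool_rot: [3.141, 0.002, 3.078]
contact_force: [-0.1, -0.8, -1.3]
opening: 0.0439
```

{"api": "step_arm", "payload": {
  "series": [
    [0,0,0,-0.2,0],
    [0,0,0,-0.2,0],
    [0,0,0,-0.2,0],
    [0,0,0,-0.1,0],
    [0,0,0,0,0]
  ]
}}

```text
time: 10.9
tool_pos: [0.5594, 0.0946, 0.1267]
tool_rot: [-3.142, -0.001, 3.078]
contact_force: [0.6, -0.7, -2.1]
opening: 0.0437
```

{"api": "step_arm", "payload": {
  "series": [
    [0,0,0,-0.08,0],
    [0,0,0,-0.06,0],
    [0,0,0,0,0],
    [0,0,0,0,0]
  ]
}}

```text
time: 11.3
tool_pos: [0.5597, 0.0946, 0.1238]
tool_rot: [3.141, 0.0, 3.078]
contact_force: [-0.6, -0.3, -2.2]
opening: 0.0441
```

{"api": "step_arm", "payload": {
  "series": [
    [0,0,0,-0.05,0],
    [0,0,0,0,0],
    [0,0,0,0,0]
  ]
}}

```text
time: 11.6
tool_pos: [0.5599, 0.0946, 0.1227]
tool_rot: [3.141, 0.001, 3.078]
contact_force: [0.4, -0.2, -0.9]
opening: 0.0441
```

{"api": "step_arm", "payload": {
  "series": [
    [0.55,0,0,0,0],
    [0.6,0,0,0,0],
    [0.7,0,0,0,0],
    [0.7,0,0,0,0],
    [0.7,0,0,0,0],
    [0.7,0,0,0.4,0],
    [0.7,0,0,1,0],
    [0.7,0,0,1,0],
    [0.7,0,0,1,0],
    [0.7,0,0,1,0],
    [0.7,0,0,0.6,0],
    [0.7,0,0,0,0]
  ]
}}

```text
time: 12.8
tool_pos: [0.5608, 0.0947, 0.2507]
tool_rot: [3.141, 0.006, 3.078]
contact_force: [-0.2, 0.4, -0.5]
opening: 0.064
```

{"api": "step_arm", "payload": {
  "series": [
    [0.7,0,-1,0,0],
    [0.7,0,-1,0,0],
    [0.7,0,-1,0,0],
    [0.7,0,-0.7,0,0],
    [0.7,0,0,0,0],
    [0.7,0,0,0,0]
  ]
}}

```text
time: 13.4
tool_pos: [0.5594, 0.0022, 0.2469]
tool_rot: [3.141, -0.001, 3.077]
contact_force: [0.0, 0.8, 0.3]
opening: 0.0643
```

```bash
python3 - <<'E'
from q import *
s=sensors.observe();print(s['tool_pos'],s['tool_rot'],s['opening'],s['time'],s['qpos'])
for n in ['top','scene','wrist']:
    d=cam(n,n+'4.png');np.savez(n+'4.npz',**d)
d=load('wrist4');W=pts(d)
w=W[(abs(W[...,0]-.56)<.1)&(abs(W[...,1]-.09)<.05)&(W[...,2]>.1)&(W[...,2]<.2)]
print(np.percentile(w[:,2],[1,50,99]))
b=w[abs(w[:,2]-.134)<.005];print(len(b),np.median(b,0),mar(b))
E
```

```text
[0.55937382 0.00222788 0.24687696] [ 3.14101562e+00 -1.13782354e-03  3.07706604e+00] 0.06429860240486192 13.4 [-1.33295957e-01  4.03532225e-01  1.42152031e+00  5.13847729e-04
  1.31771494e+00 -1.63969429e+00]
[0.10220317 0.15250891 0.16322868]
2454 [0.54141062 0.08019512 0.13411204] ((0.5586535930633545, 0.09414191544055939), (0.044280145317316055, 0.10070405155420303), 86.53594207763672)
```

View pics/wrist4.png

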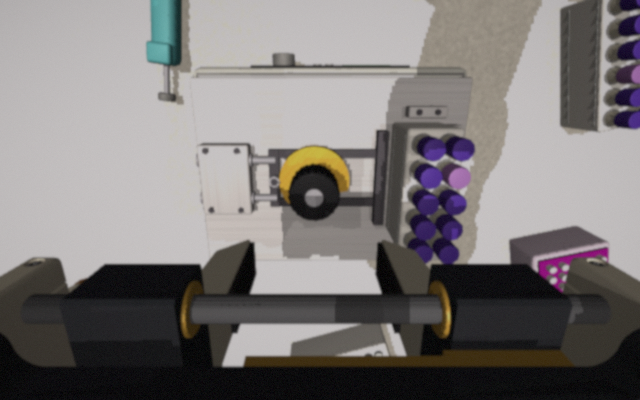

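View pics/scene4.png

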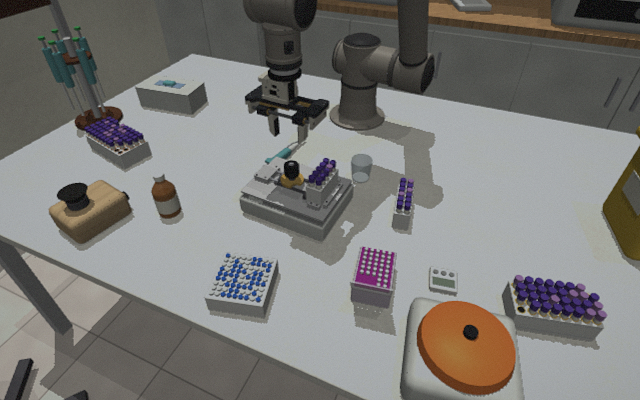

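{"api": "step_arm", "payload": {
  "series": [
    [0.7,-0.23,0,-0.5,0],
    [0.7,0,0,-1,0],
    [0.7,0,0,-1,0],
    [0.7,0,0,-1,0],
    [0.7,0,0,-0.8,0],
    [0.7,0,0,-0.34,0],
    [0.7,0,0,0,0],
    [0.7,0,0,0,0]
  ]
}}

```text
time: 14.35
tool_pos: [0.5545, 0.0024, 0.1323]
tool_rot: [3.142, 0.001, 3.079]
contact_force: [0.9, -0.8, 0.9]
opening: 0.0643
```

{"api": "step_arm", "payload": {
  "series": [
    [0,0,0,0,0],
    [0,0,0,0,0],
    [0,0,0,0,0],
    [0,0,0,0,0],
    [0,0,0,0,0],
    [0,0,0,0,0]
  ],
  "squeeze": 25
}}

```text
time: 14.95
tool_pos: [0.5541, 0.0021, 0.1319]
tool_rot: [-3.142, 0.001, 3.078]
contact_force: [-1.0, -0.4, 4.1]
opening: 0.0392
```

{"api": "step_arm", "payload": {
  "series": [
    [0,0,0,0,-0.5],
    [0,0,0,0,-1],
    [0,0,0,0,-1],
    [0,0,0,0,-1],
    [0,0,0,0,-1],
    [0,0,0,0,-1],
    [0,0,0,0,-1],
    [0,0,0,0,-1],
    [0,0,0,0,-1],
    [0,0,0,0,-1],
    [0,0,0,0,-1],
    [0,0,0,0,-1]
  ]
}}

```text
time: 16.15
tool_pos: [0.5537, 0.0012, 0.1319]
tool_rot: [-3.14, 0.001, 2.155]
contact_force: [-2.3, -4.5, 5.8]
opening: 0.0396
```

{"api": "step_arm", "payload": {
  "series": [
    [0,0,0,0,-1],
    [0,0,0,0,-1],
    [0,0,0,0,-1],
    [0,0,0,0,-1],
    [0,0,0,0,-1],
    [0,0,0,0,-1],
    [0,0,0,0,-1],
    [0,0,0,0,-1],
    [0,0,0,0,-1],
    [0,0,0,0,-0.5],
    [0,0,0,0,0]
  ]
}}

```text
time: 17.25
tool_pos: [0.5529, 0.0011, 0.1319]
tool_rot: [-3.14, 0.002, 1.397]
contact_force: [-6.5, -6.5, 7.2]
opening: 0.0394
```

```bash
python3 - <<'E'
from notch import *
s=sensors.observe();print(s['tool_pos'],s['tool_rot'],s['torque'],s['time'],s['qpos'])
for n in ['top','scene','wrist']:
    d=cam(n,n+'5.png');np.savez(n+'5.npz',**d)
for r in (.027,.03): scan(['top5','scene5','wrist5'],r=r,off={'top5':(-.0025,-.002),'scene5':(.0015,0)})
cv2.imwrite('pics/z5.png',cv2.resize(load('scene5')['pixels'][130:240,225:365],None,fx=5,fy=5,interpolation=cv2.INTER_CUBIC))
E
```

```text
[0.55286226 0.00109701 0.13189556] [-3.13980718e+00  2.10095964e-03  1.39682630e+00] [-0.95980315  0.94802994 -0.15975329] 17.25 [-0.13553251  0.50498397  1.5988448  -0.00235532  1.03962998  0.03963434]
top5 ......kkk.................kk.k......
scene5 YYYYYYYYYYYYYYYYYkkkkkkk....YY....YY
wrist5 YYYYYYYYYYYYYYYYYY.kkkkkk....kkkkkk.
top5 ......kkk........k........kk.k......
scene5 YYYYYYYYYYYYYYYYYYkkkkkk....YYk...YY
wrist5 YYYYYYYYYYYYYYYYYY..kkkkk....kkkkk..
```

View pics/wrist5.png

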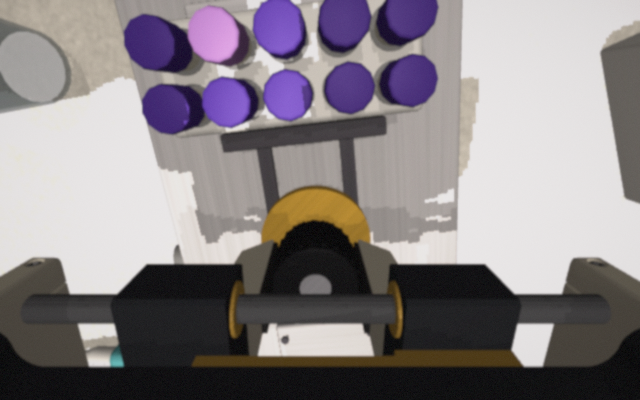

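View pics/z5.png

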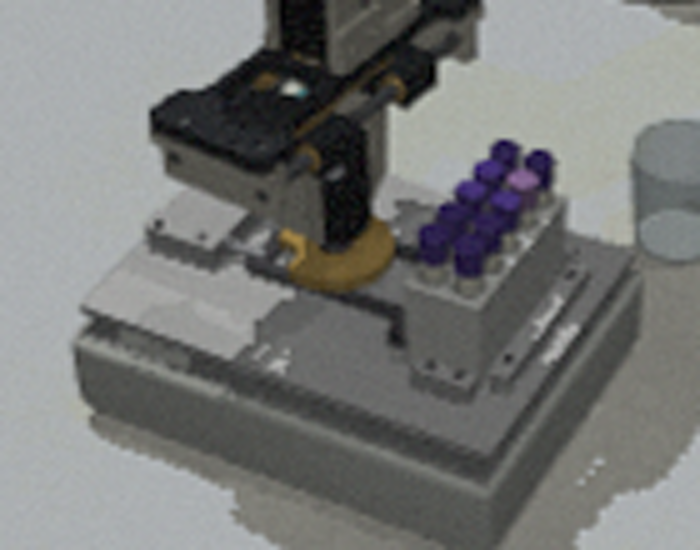

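{"api": "step_arm", "payload": {
  "series": [
    [0,0,0,0,-0.5],
    [0,0,0,0,-1],
    [0,0,0,0,-1],
    [0,0,0,0,-1],
    [0,0,0,0,-1],
    [0,0,0,0,-1],
    [0,0,0,0,-1],
    [0,0,0,0,-0.5],
    [0,0,0,0,0]
  ]
}}

```text
time: 18.3
tool_pos: [0.5523, 0.0013, 0.1319]
tool_rot: [-3.14, 0.003, 0.837]
contact_force: [-8.9, -4.0, 8.8]
opening: 0.0395
```

```bash
python3 - <<'E'
from notch import *
s=sensors.observe();print(s['tool_pos'],s['tool_rot'],s['torque'],s['contact_force'],s['time'])
d=cam('scene','s6.png');np.savez('scene6.npz',**d);d=cam('wrist','w6.png');np.savez('wrist6.npz',**d)
cv2.imwrite('pics/z6.png',cv2.resize(load('scene6')['pixels'][130:240,225:365],None,fx=5,fy=5,interpolation=cv2.INTER_CUBIC))
for r in (.027,.03): scan(['scene6','wrist6'],r=r,off={'scene6':(.0015,0)})
E
```

```text
[0.5523445  0.00127779 0.13187443] [-3.1401115   0.00334669  0.83692632] [-0.85965855  1.30825535 -0.03798697] [-8.8945467  -4.01494575  8.7571878 ] 18.3
scene6 YYYYYYYYYYYYYYYYYYkkkkkkkkk...YYYYYY
wrist6 YYYYYYYYYYYYYYY.kkkkkk...kkkkkkk.YYY
scene6 YYYYYYYYYYYYY..YYYkkkkkkkk.....YYYYY
wrist6 YYYYYYYYYYYYYYY..kkkkk....kkkkk..YYY
```

View pics/z6.png

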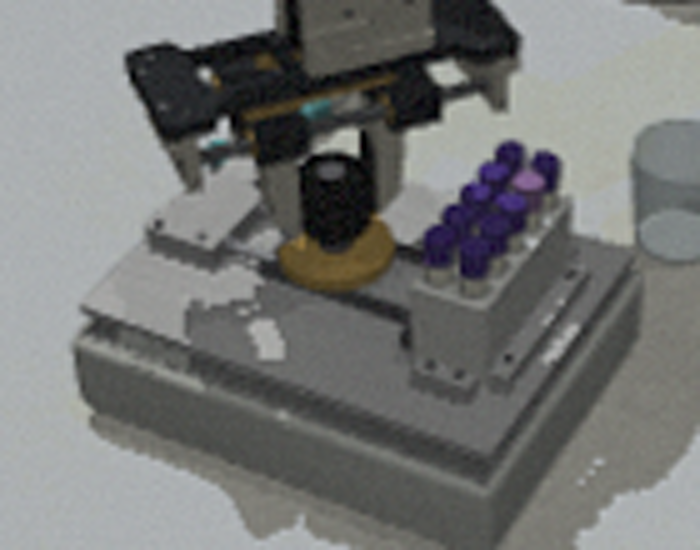

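View pics/w6.png

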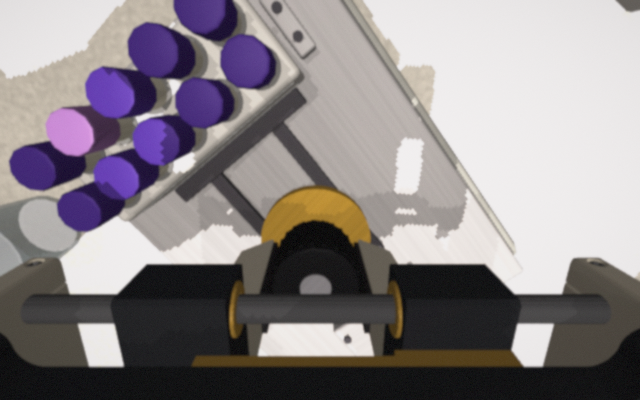

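{"api": "step_arm", "payload": {
  "series": [
    [0,0,0,0,-0.7],
    [0,0,0,0,-0.8],
    [0,0,0,0,-0.8],
    [0,0,0,0,-0.4],
    [0,0,0,0,0],
    [0,0,0,0,0]
  ]
}}

```text
time: 19.0
tool_pos: [0.5522, 0.0014, 0.1319]
tool_rot: [-3.141, 0.004, 0.622]
contact_force: [-8.7, -3.3, 9.5]
opening: 0.0397
```

```bash
python3 - <<'E'
from notch import *
s=sensors.observe();print(s['tool_pos'],s['tool_rot'],s['torque'],s['contact_force'],s['time'])
d=cam('scene','s7.png');np.savez('scene7.npz',**d);d=cam('wrist','w7.png');np.savez('wrist7.npz',**d)
for r in (.027,.03): scan(['scene7','wrist7'],r=r,off={'scene7':(.0015,0)})
W=pts(d)
w=W[(abs(W[...,0]-.558)<.06)&(abs(W[...,1]-.06)<.02)&(abs(W[...,2]-.092)<.002)];print(mar(w))
E
```

```text
[0.55221854 0.00141288 0.13189038] [-3.14051277  0.00368968  0.62203972] [-0.75057831  1.38470816 -0.09138315] [-8.65356863 -3.29195321  9.52096747] 19.0
scene7 YYYYYYYYYYYYYYYYYkkkkkkkkkk..YYYYYYY
wrist7 YYYYYYYYYYYYY..kkkkkk...kkkkkk..YYYY
scene7 YYYYYYYYYYYYY..YYkkkkkkkkkk..YYYYYYY
wrist7 YYYYYYYYYYYYYY..kkkkk...kkkkk..YYYYY
((0.5637660622596741, 0.07102163136005402), (0.10736969113349915, 0.016709433868527412), 0.6055148243904114)
```

View pics/w7.png

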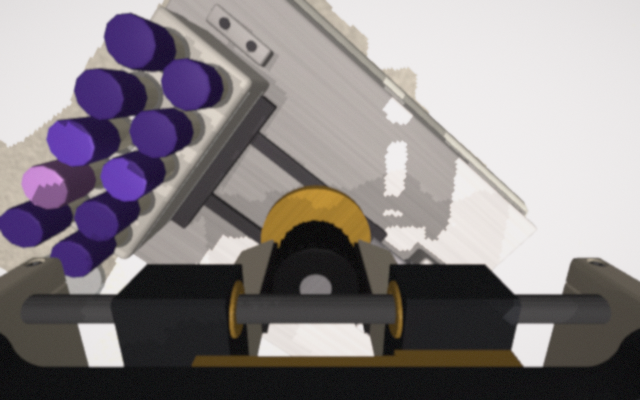

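{"api": "step_arm", "payload": {
  "series": [
    [0.5,0,0,0,0],
    [0.6,0,0,0,0],
    [0.7,0,0,0,0],
    [0.7,0,0,0,0],
    [0.7,0,0,0.5,0],
    [0.7,0,0,1,0],
    [0.7,0,0,1,0],
    [0.7,0,0,1,0],
    [0.7,0,0,1,0],
    [0.7,0,0,1,0],
    [0.7,0,0,0.4,0],
    [0.7,0,0,0,0]
  ]
}}

```text
time: 20.3
tool_pos: [0.5545, 0.0021, 0.2807]
tool_rot: [3.139, -0.003, 0.622]
contact_force: [0.1, 0.4, 0.6]
opening: 0.0644
```

{"api": "step_arm", "payload": {
  "series": [
    [0.7,-0.6,-1,0.4,0.5],
    [0.7,-0.6,-1,0.4,0.5],
    [0.7,-0.6,-1,0.4,0.5],
    [0.7,-0.6,-1,0,0.5],
    [0.7,-0.6,-1,0,0.5],
    [0.7,-0.6,-1,0,0.5],
    [0.7,0,-1,0,0.5],
    [0.7,0,-1,0,0.5],
    [0.7,0,0,0,0],
    [0.7,0,0,0,0]
  ]
}}

```text
time: 21.3
tool_pos: [0.4635, -0.1977, 0.3077]
tool_rot: [-3.139, -0.0, 0.94]
contact_force: [-0.3, 0.2, -0.0]
opening: 0.064
```

```bash
python3 - <<'E'
from notch import *
s=sensors.observe();print(s['tool_pos'],s['contact_force'],s['time'])
for n in ['top','scene']:
    d=cam(n,n+'8.png');np.savez(n+'8.npz',**d)
for r in (.027,.03): scan(['top8','scene8'],r=r,off={'top8':(-.0025,-.002),'scene8':(.0015,0)})
for n,o in [('top8',(-.0025,-.002)),('scene8',(.0015,0))]:
    W=pts(load(n))-np.array([*o,0]);
    R=np.array([[np.cos(.0645),-np.sin(.0645)],[np.sin(.0645),np.cos(.0645)]])
    L=(W[...,:2]-[.5598,.0941])@R.T
    for nm,y0,y1,z0,z1 in [('block',-.035,.035,.13,.138),('bar',-.05,-.005,.089,.095),('stop',.02,.05,.089,.095)]:
        m=(abs(L[...,0])<.06)&(L[...,1]>y0)&(L[...,1]<y1)&(W[...,2]>z0)&(W[...,2]<z1)
        if nm=='bar': m&=abs(L[...,0])<.045
        if m.sum()>5: print(n,nm,m.sum(),mar(L[m]))
    a=(W[...,0]>.36)&(W[...,0]<.58)&(W[...,1]>.2)&(W[...,1]<.4)&(W[...,2]>.05)&(W[...,2]<.062)
    print('long',mar(W[a]))
cv2.imwrite('pics/z8.png',cv2.resize(load('scene8')['pixels'][130:240,225:365],None,fx=5,fy=5,interpolation=cv2.INTER_CUBIC))
cv2.imwrite('pics/z9.png',cv2.resize(load('top8')['pixels'][150:245,275:405],None,fx=5,fy=5,interpolation=cv2.INTER_CUBIC))
E
```

```text
[ 0.46345074 -0.19773422  0.30769882] [-0.25577797  0.17220454 -0.00097881] 21.3
top8 YY.YYYYYYYYYYYYYYYYYYYYYY..k.YYYYYY.
scene8 YYYYYYYYYYYYYYYYYYkkkkkkkkkk.YYYYYYY
top8 YYYYYYYYYYYYYYYYYYYYYYYYY..k..YYYYYY
scene8 YYYYYYYYYYYYYYYYYYkkkkkkkkkk.YYYYYYY
top8 block 302 ((-0.0001626908779144287, 0.004653250798583031), (0.10351909697055817, 0.04417559877038002), 0.23407471179962158)
top8 bar 106 ((0.0001397356390953064, -0.02881641313433647), (0.08774831146001816, 0.023280326277017593), 0.09219539910554886)
top8 stop 103 ((-0.005553625524044037, 0.033677976578474045), (0.10647346824407578, 0.016321541741490364), 4.89698600769043)
long ((0.4674754738807678, 0.2967241406440735), (0.12321445345878601, 0.04457137733697891), 8.327702522277832)
scene8 block 176 ((-2.3592263460159302e-05, 0.0046984124928712845), (0.04365960881114006, 0.10546330362558365), 89.93533325195312)
scene8 stop 150 ((0.0033473558723926544, 0.03124675527215004), (0.017458926886320114, 0.11210538446903229), 87.25480651855469)
long ((0.4676838219165802, 0.2969273328781128), (0.12777061760425568, 0.044048696756362915), 9.3683443069458)
```

View pics/z8.png

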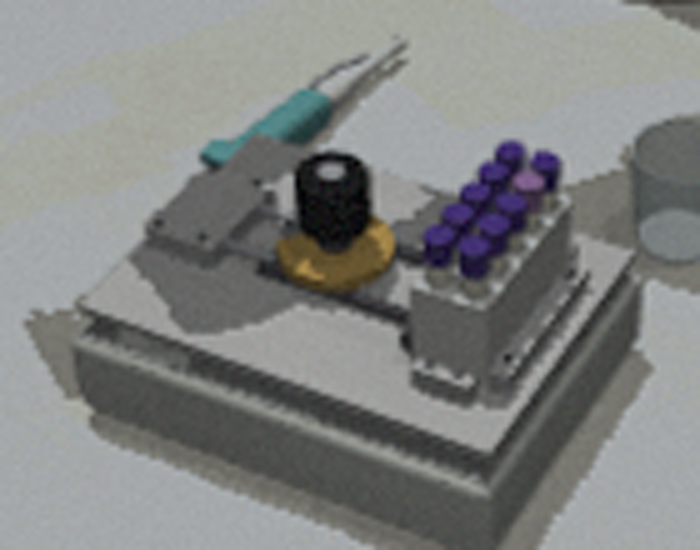

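View pics/z9.png

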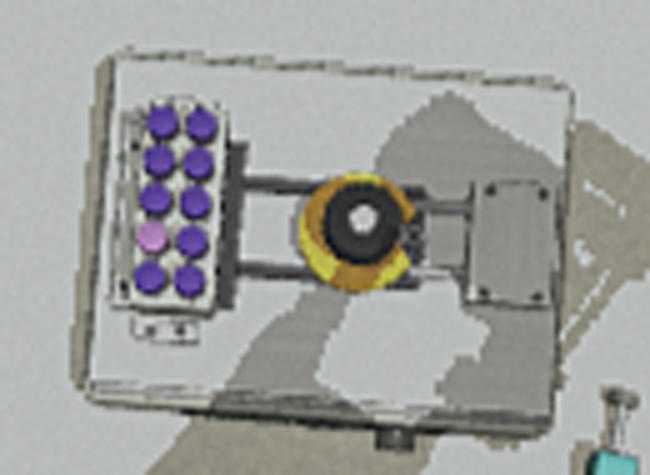

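```bash
python3 -c "
from cell import hand_in
print(hand_in())"
```

```text
the job is handed in; nothing more can be done
None
```

I set the 10-tube rack down flat in the mixer bed, turned the knob about 141° clockwise until the follower dropped into the notch, backed the arm away and handed in. `hand_in` gives no verdict, so this rests on my last camera checks, at 21.3 s.

- **Short rack:** its block top is 56 mm above the bed, so it sits flat. Its centre is about 0 mm in x and +4.7 mm in y from the nest centre, which puts it against the back stop, and it is square within about 0.3°.
- **Clamp:** in the top view the notch faces the roller and the bar sits against the rack. I could not read the clamp travel directly. In the scene view the gripper knob hid that side of the cam, so only the top view confirms the notch.
- **Other things:** the 12-tube rack still measures upright and in its starting place. I did not re-measure the bystanders; nothing felt like a collision, and the beaker and pipette look in place in the last pictures.
- **Robot:** clear of everything, with contact force near zero.
- **Checks that disagreed:** the cameras differed by 2–4 mm at the start. I used the wrist view for positions and offset the other two to match it.

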